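# Set out two weldments for tacking

### The arm

A 6-joint arm with a two-finger parallel gripper is mounted at the origin on the work surface. World frame = base frame: x ahead of the robot, y to its left, z up, the work surface at z = 0. Lengths are in m, angles in rad, forces in N, time in s.
With the tool pointing down it reaches from about 0.4 to 0.825 m from the base axis. Payload 7 kg.
Tool frame: the origin (TCP) lies on the centre line of the jaws, within the pads' length; the fingertips stand 11 mm ahead of it and the grasp point (between the pads) lies 8 mm behind it; z points along the fingers, y is the line along which they close (so a half turn about z gives the same grasp; the last joint's range is limited). The gripper opens to 85 mm and grips with 20 to 120 N. Pads are 22 mm wide; open, the fingers measure 114 mm over their backs; the gripper's body (76 mm by 85 mm) begins 54 mm behind the grasp point. The pads swing forward as they close: fully open they stand 13 mm farther back than shut.
Start: joints at [-0.927, 0.359, 0.012, 0, -1.224, -0.288], TCP at [0.235, -0.633, 0.242] pointing down, gripper open.
Joint ranges: [-3.07, 3.07], [-1.43, 2.12], [-1.02, 1.25], [-3.03, 1.67], [-3.05, -0], [-3.03, 3.03]. Speed limits (rad/s): [2.39, 2.39, 3.01, 3.14, 3.14, 3.14].

### API

Orientations are given as a unit quaternion [x, y, z, w].
In Python, from station import r gives the robot as it stands.
- The arm moves only by the tool servo_tool, never from a script. Its argument "commands" is a list of rows, each a list of 4 numbers: the shift along the tool's x, y, z in m, then the turn about the tool's z in degrees. A call has 1 to 8 rows; each row shifts and turns the commanded pose from where the row before left it, along the tool's axes as they then stand; what a row does not reach is not made up. A row lasts 1/10 s, in which the tool goes at most 50 mm and 8.59 degrees, less where a joint would pass 70% of its speed; a pose out of reach is approached as far as the arm can. A call with a gripper value outside its range is refused whole. "gripper" is the finger opening in m, from 0 to 0.0854, set as the call begins (left out, the last holds). The fingers move at their own pace and stop on an object; "force" is the grip in N (left out, the last holds). Time passes only in rows, so rows that do not move let the fingers close. It gives the time, the measured TCP pose, the force, the opening and the grip force at its end, in the units of the state.
- r.observe(): the state, without advancing time (a new reading comes with each control period).
- r.snapshot(name): name is "scene" or "top" or "wrist"; returns the picture (420x560x3 uint8, red, green, blue); there is no depth.
- r.get_calibration(name): a dict with "K" (3x3 intrinsics, pixels), "rvec" (rotation vector, rad) and "tvec" (3), from world to camera coordinates, as OpenCV has them; the wrist camera has in their place "tool_from_camera" (4x4, takes a point from camera to tool coordinates, whose origin is the TCP and whose axes are the flange's). Camera axes: x right, y down, z forward; pixel columns grow to the right and rows downward; lengths in m; the calibration is good to about 2 mm. A picture is of the moment at which its call begins: read the wrist's pose just before it. get_calibration takes no time and is no camera call.
- r.sign_off(): hands the job in; it is judged then, once.
The state is a dict: "clock": time; "qpos": joint angles; "dq": joint speeds; "joint_efforts": joint torques, N m; "position": TCP position; "orientation": TCP orientation; "ft_force": force on the tool from outside, world axes, zero at the start; "wrist_torque": the same for the moment, N m; "gripper_width": finger opening in m; "grip_force": force on a finger pad.
Only numpy, scipy, OpenCV 4.12 (cv2) and the standard library are available. Lean on these libraries where they do the work, as an engineer would, in place of code of your own. Each camera call takes 0.05 s, during which the arm holds its last target. There are 200 camera calls.

### The job

Set out two weldments on the bench, ready for tacking. On the rectangular plate with the fixed lug, set the solid square block in the middle, square to the plate, and stand the loose ear upright across the other end as the mirror image of the lug, so that the block lies between the two; on the round plate stand the short pipe upright in the centre and lay the flange ring flat and centred on top of the pipe. Do not shift the hammer, the wire brush, the spray can or the nut, and leave everything standing still and released.

Things in the scene. Friction and masses are not known exactly. Their poses are not given: they have to be found in the camera images.
- lug_plate: Rectangular steel plate fixed to the bench, 80 (its x) by 150 (y) by 10 mm thick, with one upright lug across one end: 60 (x) by 14 (y) mm, 40 mm high above the plate, centred at x 0, y -55 mm, with a dark pin hole. Origin: centre of the underside, z up; its x is within 35 degrees of world x. Block goes at x = y = 0, ear at x 0, y +55 mm, both on its top (z 10 mm).
- round_plate: Plain round steel base plate fixed to the bench, 120 mm in diameter, 10 mm thick. Origin: centre of its underside, on the bench; z up. The pipe stands at its centre, on its top at z = 10 mm.
- ear: Loose steel ear, the twin of the fixed lug: an upright slab 60 (its x) by 14 (its y) by 40 mm high (z), dark pin hole through the thickness, 250 g nominal. It starts standing upright on its 60 by 14 foot on the bench, its x within about 30 degrees of world y. Origin: centre of its underside. Can be gripped across the 60 mm ends or the 14 mm faces; on the plate the ends are freer.
- block: Loose solid steel block, 36 by 36 mm square (its x and y) and 30 mm high, no hole, 290 g nominal, any yaw. Origin: centre of its underside; z up.
- pipe: Loose short steel pipe standing upright, open at both ends, 50 mm outside diameter, 40 mm bore, 50 mm high, 260 g nominal. Origin: centre of its lower end; z up.
- flange: Loose flat steel flange ring lying on the bench, 60 mm outside diameter, 28 mm hole, 12 mm thick, 200 g nominal. Origin: centre of its underside; z up. On the pipe its underside lies 50 mm above the pipe's lower end.
- hammer: Bystander: hammer lying at the left of the bench. Leave alone.
- brush: Bystander: wire brush with a wooden back, 240 by 28 by 34 mm high, lying at the right of the bench; origin at the centre of its underside. Leave alone.
- spray_can: Bystander: spray can, 60 mm diameter, 160 mm tall, at the far right; origin at the centre of its underside. Leave alone.
- nut: Bystander: brass hexagon nut, 30 mm across flats, 18 mm high, lying between the two plates; origin at the centre of its underside. Leave alone.
Mind the look-alikes: they are no part of the job. What is shaped like the ear but orange or red is not meant.

How it is judged:
At the end, for the whole second after the job is handed in: Block at the lug plate's centre (11 mm), square to it (0.22 rad); ear at the lug's mirror image (12 mm each way), parallel to it (0.22 rad); pipe at the round plate's centre (11 mm); flange on the pipe, centred (10 mm); all upright (0.09 rad), resting on its support (3 mm), still, released (horizontal distance between block and lug_plate below 0.011 m and z of block in the frame of lug_plate between 0.007 and 0.013 m and (angle between the x axis of block and the x axis of lug_plate, either way round below 0.22 rad or angle between the x axis of block and the y axis of lug_plate, either way round below 0.22 rad) and x of ear in the frame of lug_plate between -0.012 and 0.012 m and y of ear in the frame of lug_plate between 0.043 and 0.067 m and z of ear in the frame of lug_plate between 0.007 and 0.013 m and angle between the x axis of ear and the x axis of lug_plate, either way round below 0.22 rad and horizontal distance between pipe and round_plate below 0.011 m and z of pipe in the frame of round_plate between 0.007 and 0.013 m and horizontal distance between flange and pipe below 0.01 m and z of flange in the frame of pipe between 0.047 and 0.053 m and angle between each of ear, block, pipe, flange's own z axis and vertical below 0.09 rad and linear speed of each of ear, block, pipe, flange below 0.01 m/s and angular speed of each of ear, block, pipe, flange below 0.1 rad/s); the robot touches nothing.
It fails at once if the hammer is shifted by more than 20 mm (distance of hammer from where it was at the start of the episode above 0.02 m).
It fails at once if the brush is shifted by more than 20 mm (distance of brush from where it was at the start of the episode above 0.02 m).
It fails at once if the spray can is shifted by more than 20 mm (distance of spray_can from where it was at the start of the episode above 0.02 m).
It fails at once if the nut is shifted by more than 20 mm (distance of nut from where it was at the start of the episode above 0.02 m).
It also fails if it takes over 120 s, if anything falls off the work surface, if the arm or the gripper's body presses on something with over 40 N, if the wrist force passes 120 N, or if a joint passes its speed limit or range.

## Working session

There is one attempt and no reset: what is moved stays moved. The work goes in short steps, Python scripts to look and compute and a tool call to move; the robot and the scene stay as the last step left them, time stands still between calls to the robot, and variables do not carry over. Pictures are saved under pics/ and viewed, at most 14 in all, crops included, and the job is handed in when it is done.

Besides the shell and the picture viewer there is one more tool, called after "Emit:" as name(argument=value, ...), one argument or row to a line, values as JSON. servo_tool: Moves the arm, as the interface text tells. Its arguments: {"type":"object","properties":{"commands":{"type":"array"},"gripper":{"type":"number"},"force":{"type":"number"}},"required":["commands"]}

```bash
ls; mkdir -p pics
python3 - <<'E'
from station import r
import cv2,numpy as np
for n in("top","scene"):
    im=r.snapshot(n);cv2.imwrite(f"pics/{n}0.png",im[:,:,::-1])
    c=r.get_calibration(n);print(n,c)
print(r.get_calibration("wrist"));s=r.observe();print(s)
E
```

```text
pics
top {'K': array([[546.1730358 ,   0.        , 281.05956818],
       [  0.        , 546.1730358 , 221.15140134],
       [  0.        ,   0.        ,   1.        ]]), 'rvec': array([ 2.11006399, -2.14171291,  0.20963387]), 'tvec': array([0.00623893, 0.51272719, 1.47570213])}
scene {'K': array([[442.63005668,   0.        , 276.79577521],
       [  0.        , 442.63005668, 208.88290335],
       [  0.        ,   0.        ,   1.        ]]), 'rvec': array([ 1.43011285,  1.9413641 , -1.01008834]), 'tvec': array([ 0.1597811 , -0.23002627,  1.56191521])}
{'K': array([[353.75589218,   0.        , 282.50763123],
       [  0.        , 353.75589218, 205.00468211],
       [  0.        ,   0.        ,   1.        ]]), 'tool_from_camera': array([[-5.31426275e-04, -9.50675487e-01, -3.10186776e-01,
         7.87207318e-02],
       [ 9.99999675e-01, -6.93489797e-04,  4.12195678e-04,
         7.05711782e-05],
       [-6.06975691e-04, -3.10186456e-01,  9.50675546e-01,
        -1.31208757e-01],
       [ 0.00000000e+00,  0.00000000e+00,  0.00000000e+00,
         1.00000000e+00]])}
{'clock': 0.1, 'qpos': array([-9.26897344e-01,  3.59336638e-01,  1.11890984e-02, -3.08617829e-04,
       -1.22409260e+00, -2.88058410e-01]), 'dq': array([ 0.0002245 , -0.00058585,  0.00109713,  0.00069199, -0.00113978,
       -0.0002467 ]), 'joint_efforts': array([-2.19998416e-03, -5.84764051e+01,  2.94109690e+01,  6.95453882e+00,
       -3.17818238e-03,  9.77492562e-06]), 'position': array([ 0.23497472, -0.63236208,  0.24146032]), 'orientation': array([-1.76931317e-01,  9.84222925e-01,  7.10127553e-04, -1.94730888e-04]), 'ft_force': array([-0.76462958,  0.87991355, -0.34030929]), 'wrist_torque': array([ 0.03235609, -0.08029335,  0.01380024]), 'grip_force': 0.0, 'gripper_width': 0.08532572675869221}
```

View pics/top0.png

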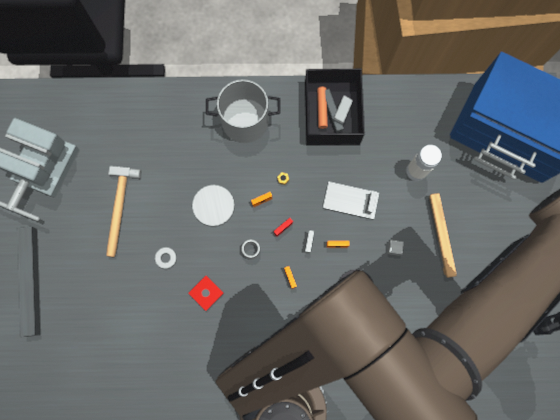

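View pics/scene0.png

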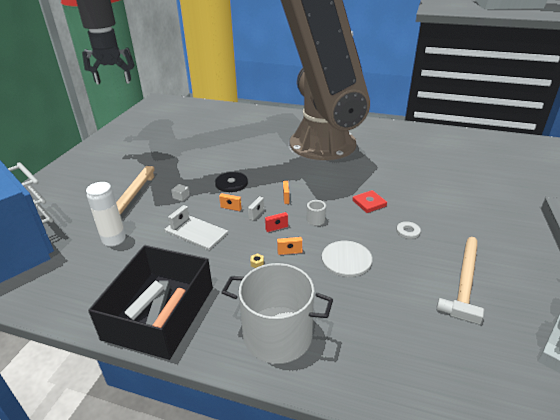

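Top view: white ear (309,241). Look-alikes are the orange ears (261,199), (338,244) and (290,277), the red ear (284,227), the red square flange (206,293), and the black ring in the scene view (232,181). Chosen by description: grey ring (165,258), pipe (250,248), block (397,248), lug plate (351,201), round plate (213,205). One close crop to check the choice.

```bash
cat > h.py <<'E'
from station import r
import cv2,numpy as np
from scipy.spatial.transform import Rotation as R
def cam(n,s=None):
    c=r.get_calibration(n);K=c["K"]
    if n!="wrist":
        M=cv2.Rodrigues(c["rvec"])[0];return K,M.T,-M.T@c["tvec"]
    s=s or r.observe();T=c["tool_from_camera"];A=R.from_quat(s["orientation"]).as_matrix()
    return K,A@T[:3,:3],A@T[:3,3]+s["position"]
def ray(C,px,z):
    K,A,o=C;px=np.atleast_2d(px).astype(float)
    d=np.c_[px,np.ones(len(px))]@np.linalg.inv(K).T@A.T
    return (o+d*((z-o[2])/d[:,2])[:,None])[:,:2]
def proj(C,P):
    K,A,o=C;q=(np.atleast_2d(P)-o)@A@K.T;return q[:,:2]/q[:,2:]
def blobs(im,lo=120,smax=40,amin=60):
    hsv=cv2.cvtColor(im,cv2.COLOR_RGB2HSV)
    m=((hsv[...,2]>lo)&(hsv[...,1]<smax)).astype(np.uint8)
    return [c for c in cv2.findContours(m,cv2.RETR_EXTERNAL,cv2.CHAIN_APPROX_NONE)[0] if cv2.contourArea(c)>amin]
def rect(C,c,z):
    "min-area rectangle of a contour cast onto plane z: centre mm, sides mm, yaw deg"
    P=(ray(C,c[:,0],z)*1000).astype(np.float32);(x,y),(w,h),a=cv2.minAreaRect(P)
    if w<h:w,h,a=h,w,a+90
    return np.round([x,y,w,h,(a+90)%180-90],1)
E
python3 - <<'E'
from h import *
im=cv2.imread("pics/top0.png")[:,:,::-1].copy();C=cam("top")
for c in blobs(im):
    x,y,w,h=cv2.boundingRect(c)
    if 150<x<420 and 180<y<280: print((x,y,w,h),rect(C,c,.01))
cv2.imwrite("pics/crop0.png",cv2.resize(im[175:305,145:415,::-1],None,fx=2.96,fy=2.96,interpolation=cv2.INTER_CUBIC))
E
```

```text
(222, 270, 43, 7) [373.3 107.5 118.1  16.9  89.1]
(180, 255, 57, 14) [407.8 206.1 158.2  35.3  87.8]
(309, 253, 69, 19) [ 411.2 -175.4  190.7   49.2  -80.9]
(260, 253, 47, 9) [416.9  -5.7 129.9  22.7  89.2]
(154, 246, 25, 23) [421.1 327.9  63.1  62.8  23.9]
(389, 240, 14, 14) [ 441.3 -327.    37.5   35.2   80. ]
(305, 230, 12, 22) [462.5 -84.6  64.   23.9 -10.7]
(363, 229, 35, 10) [ 476.6 -284.    98.7   25.6  -82.6]
```

View pics/crop0.png

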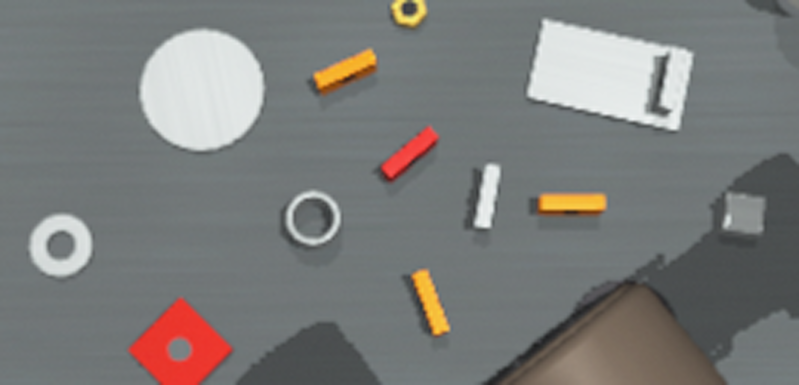

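The crop confirms the choices: the ear is the light slab at crop (487,197), the orange and red slabs stand around it, the lug is at the right-hand end of its plate, and the steel ring is round. Next I measure everything from the top view at the right heights.

Run:
```python
from h import *
im=cv2.imread("pics/top0.png")[:,:,::-1].copy();C=cam("top")
Z={"lug":(315,175,70,50,.01),"round":(185,180,55,50,.01),"ear":(300,225,18,30,.04),"block":(385,237,22,20,.03),"pipe":(236,234,32,30,.05),"flange":(150,243,30,30,.012)}
for n,(x,y,w,h,z) in Z.items():
  for lo in (130,165):
    cs=blobs(im[y:y+h,x:x+w],lo,40,20)
    if cs:
        c=max(cs,key=cv2.contourArea)+np.array([x,y]);print(n,lo,rect(C,c,z))
        if lo==165 and n=="lug": print(ray(C,[[369,203]],.05))
```

```text
lug 130 [ 581.1 -204.3  153.    83.8   76.8]
lug 165 [ 580.8 -204.1  150.5   81.8   76.5]
[[ 0.56085629 -0.24917034]]
round 130 [572.1 193.4 121.1 120.8  89.2]
round 165 [5.707e+02 1.947e+02 1.180e+02 1.179e+02 1.000e-01]
ear 130 [458.3 -79.5  62.3  16.1 -10.7]
ear 165 [458.  -79.5  60.9  14.5 -11.7]
block 130 [ 439.1 -322.2   36.6   34.2   82.8]
pipe 130 [438.3  84.2  50.2  47.   -0.5]
pipe 165 [437.6  84.8  49.3  46.9  44.3]
flange 130 [420.2 327.   60.8  59.1 -44.7]
flange 165 [421.5 327.1  57.   56.3   1.2]
```

Emit:
servo_tool(
  commands=[
    [-0.0375,0.0274,0.005,0],
    [-0.0375,0.0274,0.005,0],
    [-0.0375,0.0274,0.005,0],
    [-0.0375,0.0274,0.005,0],
    [-0.0375,0.0274,0.005,0],
    [-0.0375,0.0274,0.005,0],
    [-0.0375,0.0274,0.005,0],
    [-0.0375,0.0274,0.005,0],
  ],
)

```text
clock: 0.9
position: [0.4405, -0.3209, 0.202]
orientation: [-0.177, 0.984, 0.0, -0.0]
ft_force: [0.6, -0.7, 0.7]
gripper_width: 0.0854
grip_force: 0.0
```

Emit:
servo_tool(
  commands=[
    [0,0,0,-7.7],
    [0,0,0,-7.7],
    [0,0,0,-7.7],
    [0,0,0,-7.7],
    [0,0,0,-7.7],
    [0,0,0,-7.7],
    [0,0,0,-7.7],
    [0,0,0,-7.7],
  ],
)

```text
clock: 1.7
position: [0.4397, -0.3226, 0.202]
orientation: [-0.658, 0.753, 0.0, -0.0]
ft_force: [0.9, 0.2, 0.7]
gripper_width: 0.0852
grip_force: 0.0
```

```bash
cat >> h.py <<'E'
def go(x,y,z,yaw=None):
    "from the present pose: shift in tool axes (mm) to world x,y,z (m), then turn (deg) to bring tool y to yaw"
    s=r.observe();A=R.from_quat(s["orientation"]).as_matrix();d=A.T@(np.array([x,y,z])-s["position"])*1000
    yw=np.degrees(np.arctan2(A[1,1],A[0,1]))
    t=None if yaw is None else -((yaw-yw+90)%180-90)
    tilt=np.degrees(np.arccos(-A[2,2]))
    print("shift",np.round(d,1),"turn",t and round(t,1),"| at",np.round(s["position"],4),"yaw",round(yw,1),"tilt",round(tilt,2),"t",round(s["clock"],1),"w",round(s["gripper_width"],4),"F",np.round(s["ft_force"],1),"q",np.round(s["qpos"],2))
def look(name=None):
    s=r.observe();im=r.snapshot("wrist")
    if name:cv2.imwrite(f"pics/{name}.png",im[:,:,::-1])
    return im,cam("wrist",s)
def near(im,C,p,z,rad=.05,lo=130):
    "the bright grey blob nearest world point p at height z"
    best=None
    for c in blobs(im,lo,45,150):
        q=rect(C,c,z);d=np.hypot(*(q[:2]/1000-p))
        if best is None or d<best[0]:best=(d,q)
    print(best)
E
python3 - <<'E'
from h import *
im,C=look("w1")
for lo in(90,110,130,150):near(im,C,(.440,-.322),.03,lo=lo)
print(proj(C,[.44,-.322,.03]))
go(.440,-.322,.12,-8)
E
```

```text
(np.float64(0.05430920732251578), array([ 441. , -267.7,  565.4,  396.2,   -7.7]))
(np.float64(0.05360755543764334), array([ 440.9, -268.4,  564.8,  394.7,   -7.7]))
(np.float64(0.05330853590186098), array([ 449.8, -269.6,  546.8,  394.7,   -7.7]))
(np.float64(0.0027166155414412078), array([ 439.7, -324.7,   36.3,   35. ,   81.3]))
[[282.93636396 184.18280692]]
shift [-0.6 -0.3 82. ] turn 0.8 | at [ 0.4397 -0.3226  0.202 ] yaw 172.8 tilt 0.04 t 1.8 w 0.0854 F [-0.6  0.1  0.3] q [-0.27  0.18 -0.33 -0.   -1.06  0.15]
```

View pics/w1.png

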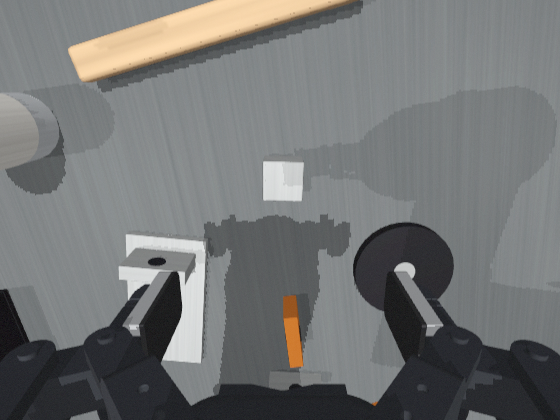

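The wrist view shows the block at (283,180), clear of the brush, the lug plate and the black ring at (403,265). I go down to it.

Emit:
servo_tool(
  commands=[
    [0.002,0,0.04,1.5],
    [0,0,0.045,0],
    [0,0,0.045,0],
    [0,0,0.037,0],
    [0,0,0.02,0],
  ],
)

```text
clock: 2.25
position: [0.4377, -0.324, 0.012]
orientation: [-0.645, 0.764, 0.002, -0.001]
ft_force: [-0.3, 0.2, 0.6]
gripper_width: 0.0857
grip_force: 0.0
```

Emit:
servo_tool(
  commands=[
    [0,0,0,0],
    [0,0,0,0],
    [0,0,0,0],
    [0,0,0,0],
    [0,0,0,0],
    [0,0,0,0],
    [0,0,0,0],
  ],
  gripper=0.02,
  force=50,
)

```text
clock: 2.95
position: [0.4406, -0.325, 0.017]
orientation: [-0.646, 0.763, -0.001, 0.001]
ft_force: [-0.6, 1.7, 7.8]
gripper_width: 0.0351
grip_force: 51.6
```

Emit:
servo_tool(
  commands=[
    [0,0,0,0],
    [0,0,-0.02,0],
    [0,0,-0.04,0],
    [0,0,-0.04,0],
  ],
)

```text
clock: 3.35
position: [0.4389, -0.3243, 0.1163]
orientation: [-0.646, 0.763, 0.001, -0.0]
ft_force: [2.0, -0.5, -2.6]
gripper_width: 0.0349
grip_force: 51.1
```

Run:
```python
from h import *
go(.581,-.204,.15,-13.5)
```

```text
shift [-142.2 -120.2  -33.8] turn 4.0 | at [ 0.4389 -0.3243  0.1163] yaw 170.5 tilt 0.09 t 3.4 w 0.0349 F [ 2.  -0.5 -2.6] q [-0.28  0.27 -0.44 -0.   -0.87  0.11]
```

Emit:
servo_tool(
  commands=[
    [-0.024,-0.02,-0.017,0.7],
    [-0.024,-0.02,-0.017,0.7],
    [-0.024,-0.02,0,0.7],
    [-0.024,-0.02,0,0.7],
    [-0.023,-0.02,0,0.7],
    [-0.023,-0.02,0,0.5],
    [0,0,0,0],
    [0,0,0,0],
  ],
)

```text
clock: 4.15
position: [0.5849, -0.2082, 0.1491]
orientation: [-0.619, 0.785, 0.0, -0.0]
ft_force: [-0.4, -0.9, -4.7]
gripper_width: 0.0351
grip_force: 51.3
```

Run:
```python
from h import *
im,C=look("w2")
near(im,C,(.581,-.204),.01,lo=165)
go(.581,-.204,.05,-13.5)
```

```text
(np.float64(0.021672332592501422), array([ 576.5, -225.2,  109.3,   79.3,   76.3]))
shift [-3.7  4.3 99.2] turn -0.0 | at [ 0.5844 -0.2087  0.1492] yaw 166.5 tilt 0.05 t 4.2 w 0.0343 F [ 0.2 -0.1 -3.4] q [-0.03  0.34 -0.24 -0.   -0.99 -0.21]
```

View pics/w2.png

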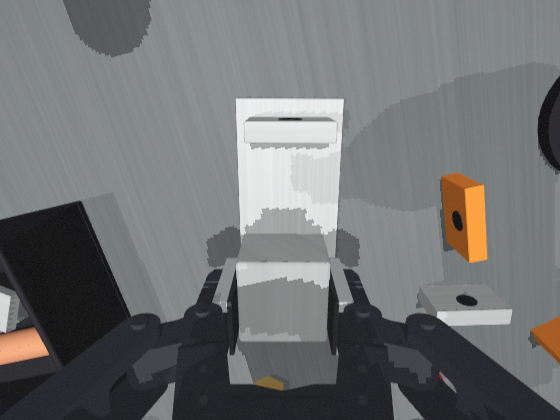

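The wrist view shows the plate's far edge at row 98 (columns 236 to 344), the lug top around (290,130), and the block held square above the plate centre. I check the plate pose from those corners.

Run:
```python
from h import *
im=cv2.imread("pics/w2.png")[:,:,::-1].copy();s=r.observe();C=cam("wrist",s)
m=(cv2.cvtColor(im,cv2.COLOR_RGB2GRAY)>165).astype(np.uint8);m[220:]=0;m[:,:200]=0;m[:,400:]=0
c=max(cv2.findContours(m,0,1)[0],key=cv2.contourArea);P=rect(C,c,.01);print(P)
a=np.radians(P[4]) ;u=np.array([np.cos(a),np.sin(a)])
if u[1]<0:u=-u
pts=ray(C,c[:,0],.01)*1000;far=(pts@u).min();mid=P[:2]@np.array([-u[1],u[0]])
print("centre",u*(far+75)+mid*np.array([-u[1],u[0]]),a*57.3)
# block top corners in hand, for the offset TCP->block
B=ray(C,[[243,235],[327,235],[328,263],[241,263]],s["position"][2]+.012);print(B*1000,s["position"])
```

```text
[ 574.2 -232.8   94.6   79.4   76.2]
centre [ 580.80949812 -205.89094388] 76.20561299812762
[[ 592.34159567 -239.98935072]
 [ 562.56834229 -232.80480241]
 [ 564.42972783 -221.57579291]
 [ 596.10910667 -229.22418639]] [ 0.58435519 -0.20865775  0.14915114]
```

Emit:
servo_tool(
  commands=[
    [-0.003,0.004,0.02,0],
    [0,0,0.04,0],
    [0,0,0.035,0],
    [0,0,0.015,0],
    [0,0,0.006,0],
    [0,0,0,0],
    [0,0,0,0],
  ],
)

```text
clock: 4.9
position: [0.5825, -0.2055, 0.0346]
orientation: [-0.619, 0.785, -0.001, 0.001]
ft_force: [0.4, 0.2, -3.3]
gripper_width: 0.0348
grip_force: 51.2
```

Run:
```python
from h import *
go(.581,-.205,.028,-13.6)
```

```text
shift [-0.1  1.6  6.6] turn 0.1 | at [ 0.5825 -0.2055  0.0346] yaw 166.5 tilt 0.11 t 4.9 w 0.0348 F [ 0.4  0.2 -3.3] q [-0.02  0.47 -0.35  0.   -0.75 -0.21]
```

Emit:
servo_tool(
  commands=[
    [0,0.0015,0.003,0],
    [0,0,0.002,0],
    [0,0,0.001,0],
    [0,0,0.001,0],
    [0,0,0,0],
  ],
)

```text
clock: 5.4
position: [0.5805, -0.2047, 0.0271]
orientation: [-0.619, 0.785, -0.0, 0.0]
ft_force: [-1.8, 1.3, 4.9]
gripper_width: 0.0353
grip_force: 52.1
```

Emit:
servo_tool(
  commands=[
    [0,0,0,0],
    [0,0,0,0],
    [0,0,0,0],
    [0,0,0,0],
    [0,0,0,0],
    [0,0,-0.02,0],
    [0,0,-0.05,0],
    [0,0,-0.05,0],
  ],
  gripper=0.085,
)

```text
clock: 6.2
position: [0.5795, -0.2047, 0.1467]
orientation: [-0.619, 0.785, 0.001, -0.001]
ft_force: [2.1, -0.6, -0.5]
gripper_width: 0.0852
grip_force: 0.0
```

Run:
```python
from h import *
im=r.snapshot("top")
go(.458,-.0795,.2,-11.5)
```

```text
shift [-93.7 151.6 -44.7] turn -1.9 | at [ 0.5842 -0.2059  0.157 ] yaw 166.6 tilt 0.62 t 6.2 w 0.0851 F [ 3.  -0.4  9.3] q [-0.02  0.33 -0.24  0.   -0.99 -0.21]
```

Emit:
servo_tool(
  commands=[
    [-0.018,0.03,-0.015,-0.5],
    [-0.019,0.03,-0.015,-0.5],
    [-0.019,0.03,-0.015,-0.5],
    [-0.019,0.03,0,-0.4],
    [-0.019,0.03,0,0],
    [0,0,0,0],
    [0,0,0,0],
  ],
)

```text
clock: 6.95
position: [0.4544, -0.0799, 0.192]
orientation: [-0.633, 0.774, -0.0, 0.001]
ft_force: [0.2, 0.1, -0.3]
gripper_width: 0.085
grip_force: 0.0
```

Run:
```python
from h import *
im,C=look("w3")
for lo in(90,110,130,150,165):near(im,C,(.458,-.0795),.04,lo=lo)
go(.458,-.0795,.02,-11.5)
```

```text
(np.float64(0.04519480058590811), array([471.6, -36.4, 542.9, 370.4, -11.6]))
(np.float64(0.04519480058590811), array([471.6, -36.4, 542.3, 370.4, -11.6]))
(np.float64(0.04584233850928636), array([489.4, -46.1, 470.5, 358.5, -11.6]))
(np.float64(0.0017088007490634934), array([458.6, -81.1,  59.2,  13.8, -11.5]))
(np.float64(0.0017088007490634934), array([458.6, -81.1,  59. ,  13.8, -11.5]))
shift [ -1.3  -2.7 171.8] turn -0.1 | at [ 0.4549 -0.0803  0.1918] yaw 168.4 tilt 0.07 t 7.0 w 0.085 F [ 0.2 -0.1  0.3] q [ 0.25  0.04 -0.51  0.   -1.01 -0.46]
```

View pics/w3.png

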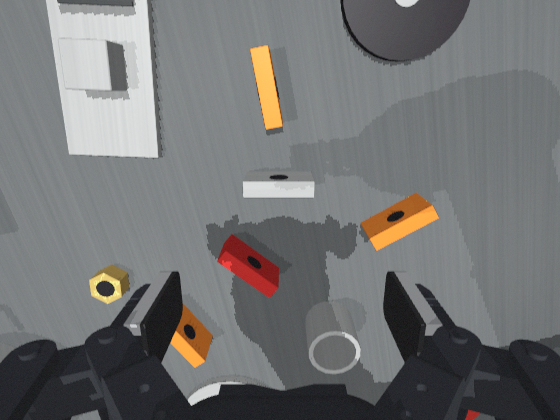

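The wrist view shows the white ear at (279,190), with the finger places clear of the orange ears at (266,88) and (400,220) and the red one at (250,262).

Emit:
servo_tool(
  commands=[
    [0,-0.004,0.04,0],
    [0,0,0.045,0],
    [0,0,0.045,0],
    [0,0,0.028,0],
    [0,0,0.012,0],
    [0,0,0,0],
  ],
)

```text
clock: 7.6
position: [0.4574, -0.0822, 0.0189]
orientation: [-0.631, 0.775, 0.001, -0.002]
ft_force: [-0.6, -0.6, 0.4]
gripper_width: 0.0849
grip_force: 0.0
```

Emit:
servo_tool(
  commands=[
    [0,0,0,0],
    [0,0,0,0],
    [0,0,0,0],
    [0,0,0,0],
    [0,0,0,0],
  ],
  gripper=0.045,
)

```text
clock: 8.1
position: [0.4591, -0.0812, 0.0223]
orientation: [-0.632, 0.775, -0.001, 0.001]
ft_force: [0.4, -1.3, 6.8]
gripper_width: 0.0592
grip_force: 55.2
```

Run:
```python
from h import *
go(.458,-.08,.2,-11.5)
```

```text
shift [  -1.1    0.9 -177.7] turn -0.1 | at [ 0.4591 -0.0812  0.0223] yaw 168.4 tilt 0.11 t 8.1 w 0.0592 F [ 0.4 -1.3  6.8] q [ 0.25  0.29 -0.71  0.   -0.57 -0.45]
```

Emit:
servo_tool(
  commands=[
    [0,0,-0.02,0],
    [0,0,-0.04,0],
    [0,0,-0.05,0],
    [0,0,0,0],
  ],
)

```text
clock: 8.5
position: [0.462, -0.0807, 0.1374]
orientation: [-0.632, 0.775, -0.003, 0.005]
ft_force: [1.0, -0.3, -2.8]
gripper_width: 0.0588
grip_force: 55.7
```

Run:
```python
from h import *
go(.594,-.1515,.14,-13.6)
```

```text
shift [  43.  -143.5   -1.3] turn 2.1 | at [ 0.462  -0.0807  0.1374] yaw 168.5 tilt 0.63 t 8.5 w 0.0588 F [ 1.  -0.3 -2.8] q [ 0.25  0.11 -0.58  0.   -0.86 -0.45]
```

Emit:
servo_tool(
  commands=[
    [0.011,-0.036,0,0.6],
    [0.011,-0.036,0,0.5],
    [0.011,-0.036,0,0.5],
    [0.01,-0.036,0,0.5],
    [0,0,0,0],
    [0,0,0,0],
    [0,0,0,0],
  ],
)

```text
clock: 9.2
position: [0.5885, -0.1539, 0.1305]
orientation: [-0.618, 0.787, 0.001, -0.0]
ft_force: [-0.3, -0.1, -2.5]
gripper_width: 0.0589
grip_force: 55.8
```

Run:
```python
from h import *
im,C=look("w4")
near(im,C,(.581,-.205),.01,lo=165)
go(.594,-.1515,.036,-13.6)
```

```text
(np.float64(0.0006324555320337203), array([ 581.2, -205.6,  148.9,   79.2,   76.3]))
shift [-3.5 -4.7 95. ] turn -0.1 | at [ 0.5887 -0.1538  0.131 ] yaw 166.3 tilt 0.05 t 9.2 w 0.0591 F [-0.7 -0.1 -3.2] q [ 0.06  0.34 -0.28 -0.   -0.94 -0.3 ]
```

View pics/w4.png

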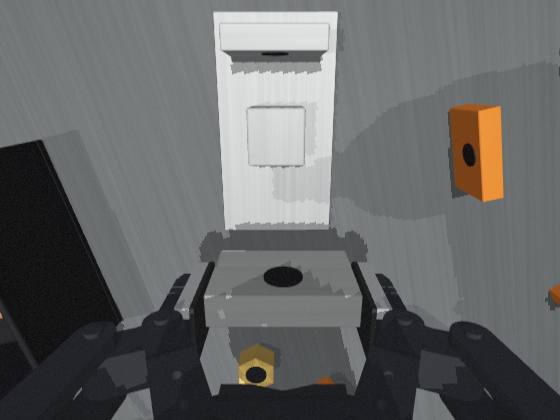

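The wrist view shows the whole plate, with the block centred and square at (276,136) and the ear held level above the near end. The plate centre comes out the same as before.

Emit:
servo_tool(
  commands=[
    [-0.003,-0.005,0.03,0],
    [0,0,0.035,0],
    [0,0,0.02,0],
    [0,0,0.009,0],
    [0,0,0,0],
    [0,0,0,0],
  ],
)

```text
clock: 9.85
position: [0.5959, -0.1523, 0.0385]
orientation: [-0.618, 0.786, -0.001, 0.001]
ft_force: [-0.8, 0.1, -2.5]
gripper_width: 0.059
grip_force: 55.7
```

Run:
```python
from h import *
go(.5942,-.152,.032,-13.6)
```

```text
shift [0.1 1.7 6.5] turn -0.1 | at [ 0.5959 -0.1523  0.0385] yaw 166.3 tilt 0.09 t 9.8 w 0.059 F [-0.8  0.1 -2.5] q [ 0.07  0.46 -0.36  0.   -0.75 -0.31]
```

Emit:
servo_tool(
  commands=[
    [0,0.0015,0.002,0],
    [0,0,0.002,0],
    [0,0,0.001,0],
    [0,0,0.001,0],
    [0,0,0,0],
  ],
)

```text
clock: 10.35
position: [0.5939, -0.1522, 0.0324]
orientation: [-0.618, 0.786, -0.0, 0.0]
ft_force: [-3.4, 1.3, 4.7]
gripper_width: 0.059
grip_force: 56.8
```

Emit:
servo_tool(
  commands=[
    [0,0,0,0],
    [0,0,0,0],
    [0,0,0,0],
    [0,0,0,0],
    [0,0,-0.01,0],
    [0,0,-0.03,0],
    [0,0,-0.05,0],
    [0,0,-0.05,0],
  ],
  gripper=0.085,
)

```text
clock: 11.15
position: [0.5931, -0.1523, 0.1731]
orientation: [-0.618, 0.786, 0.0, -0.001]
ft_force: [1.1, 0.1, 0.5]
gripper_width: 0.0847
grip_force: 0.0
```

Emit:
servo_tool(
  commands=[
    [0,0,-0.03,0],
    [0,0,0,0],
    [0,0,0,0],
  ],
)

```text
clock: 11.45
position: [0.5939, -0.1521, 0.2027]
orientation: [-0.618, 0.787, -0.001, 0.001]
ft_force: [0.3, -0.2, -0.3]
gripper_width: 0.0854
grip_force: 0.0
```

Run:
```python
from h import *
im,C=look("w5")
go(.438,.0845,.2,90)
```

```text
shift [-192.9  207.     1.4] turn 76.3 | at [ 0.5933 -0.152   0.2013] yaw 166.3 tilt 0.02 t 11.5 w 0.0848 F [-0.1  0.  -0.8] q [ 0.07  0.29 -0.19 -0.   -1.1  -0.31]
```

View pics/w5.png

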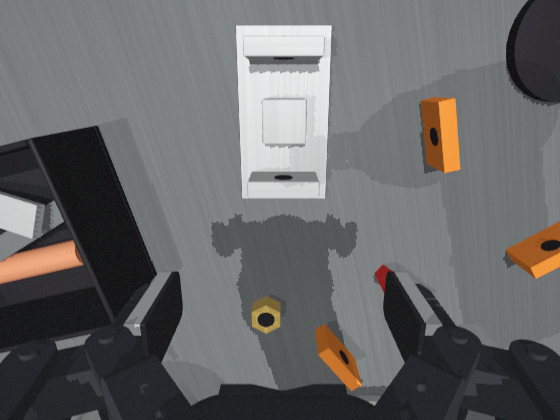

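The wrist view shows block (284,121) and ear (284,186) placed, the ear mirroring the lug, both upright. Next the pipe.

Emit:
servo_tool(
  commands=[
    [-0.032,0.0345,0,0],
    [-0.032,0.0345,0,0],
    [-0.032,0.0345,0,0],
    [-0.032,0.0345,0,0],
    [-0.032,0.0345,0,0],
    [-0.032,0.0345,0,0],
    [0,0,0,0],
    [0,0,0,0],
  ],
)

```text
clock: 12.3
position: [0.4372, 0.0843, 0.2006]
orientation: [-0.619, 0.785, 0.0, -0.001]
ft_force: [0.5, 1.0, -0.0]
gripper_width: 0.0845
grip_force: 0.0
```

Run:
```python
from h import *
im,C=look("w6");print(proj(C,[.438,.0845,.05]))
for lo in(130,150,165,180):near(im,C,(.438,.0845),.05,lo=lo)
go(.438,.0845,.028)
```

```text
[[282.19367075 190.64531561]]
(np.float64(0.04780167361086849), array([467. , 122.5, 513.1, 366.5, -13.5]))
(np.float64(0.04780167361086849), array([467. , 122.5, 469.1, 366.5, -13.5]))
(np.float64(0.001565247584249854), array([438.7,  83.1,  48.8,  48.2,  76.4]))
(np.float64(0.001565247584249854), array([438.7,  83.1,  48.8,  48.1,  76.4]))
shift [ -1.2  -0.2 172.6] turn None | at [0.4377 0.0835 0.2006] yaw 166.4 tilt 0.1 t 12.3 w 0.0848 F [ 0.6 -0.6  0.3] q [ 0.63  0.01 -0.53 -0.   -1.03 -0.87]
```

View pics/w6.png

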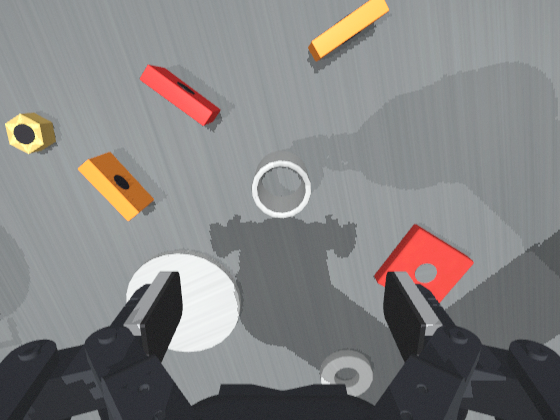

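The pipe rim is at (281,189), with free space left and right of it for the fingers.

Emit:
servo_tool(
  commands=[
    [0,-0.001,0.04,0],
    [0,0,0.045,0],
    [0,0,0.045,0],
    [0,0,0.03,0],
    [0,0,0.012,0],
    [0,0,0,0],
  ],
)

```text
clock: 12.95
position: [0.438, 0.0808, 0.0267]
orientation: [-0.616, 0.787, 0.0, -0.003]
ft_force: [0.3, 0.7, 1.1]
gripper_width: 0.085
grip_force: 0.0
```

Emit:
servo_tool(
  commands=[
    [0,0,0,0],
    [0,0,0,0],
    [0,0,0,0],
    [0,0,0,0],
    [0,0,0,0],
    [0,0,0,0],
  ],
  gripper=0.035,
)

```text
clock: 13.55
position: [0.4397, 0.0833, 0.0305]
orientation: [-0.618, 0.786, -0.0, 0.001]
ft_force: [-1.0, -4.1, 6.3]
gripper_width: 0.0491
grip_force: 51.3
```

Emit:
servo_tool(
  commands=[
    [0,0,-0.02,0],
    [0,0,-0.04,0],
    [0,0,-0.05,0],
    [0,0,0,0],
  ],
)

```text
clock: 13.95
position: [0.4426, 0.0852, 0.1459]
orientation: [-0.618, 0.786, -0.001, 0.006]
ft_force: [1.0, 0.9, -3.4]
gripper_width: 0.0491
grip_force: 53.0
```

Run:
```python
from h import *
go(.571,.194,.14)
```

```text
shift [-136.   -99.     7.9] turn None | at [0.4426 0.0852 0.1459] yaw 166.4 tilt 0.69 t 13.9 w 0.0491 F [ 1.   0.9 -3.4] q [ 0.63  0.07 -0.61  0.   -0.88 -0.87]
```

Emit:
servo_tool(
  commands=[
    [-0.034,-0.025,0,0],
    [-0.034,-0.025,0,0],
    [-0.034,-0.025,0,0],
    [-0.034,-0.025,0,0],
    [0,0,0,0],
    [0,0,0,0],
    [0,0,0,0],
  ],
)

```text
clock: 14.65
position: [0.5676, 0.1911, 0.1389]
orientation: [-0.618, 0.787, 0.0, -0.001]
ft_force: [-0.2, -0.0, -2.1]
gripper_width: 0.0489
grip_force: 53.0
```

Run:
```python
from h import *
im,C=look("w7")
go(.571,.194,.046)
```

```text
shift [-3.7 -2.6 93.3] turn None | at [0.5676 0.191  0.1393] yaw 166.3 tilt 0.03 t 14.7 w 0.0486 F [ 0.2  0.1 -1.6] q [ 0.65  0.32 -0.3  -0.   -0.95 -0.89]
```

View pics/w7.png

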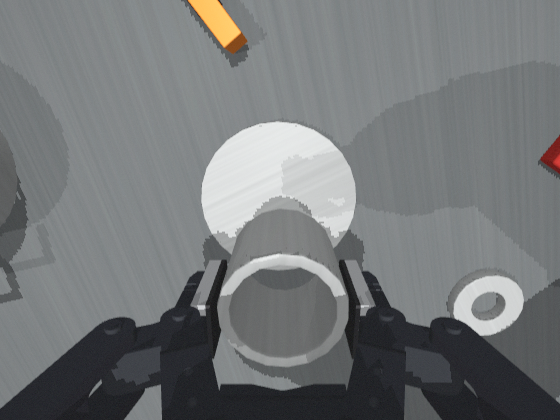

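The wrist view shows the plate rim as a wide arc (columns 202 to 355, top at row 122), the pipe held upright above it, and the ring at (487,303). I fit the arc to get the centre.

Run:
```python
from h import *
im=cv2.imread("pics/w7.png")[:,:,::-1].copy();C=cam("wrist")
m=(cv2.cvtColor(im,cv2.COLOR_RGB2GRAY)>165).astype(np.uint8)
m[200:]=0
c=max(cv2.findContours(m,0,1)[0],key=cv2.contourArea)[:,0];c=c[c[:,1]<195]
P=ray(C,c,.01)*1000
s=np.linalg.lstsq(np.c_[2*P,np.ones(len(P))],(P**2).sum(1),rcond=None)[0]
print("round",s[:2],"R",np.sqrt(s[2]+s[:2]@s[:2]),len(P))
print("flange",ray(C,[[486,302]],.012))
```

```text
round [571.91021642 191.93330043] R 58.994905276219924 212
flange [[0.42301436 0.3208476 ]]
```

Emit:
servo_tool(
  commands=[
    [-0.003,-0.003,0.03,0],
    [0,0,0.035,0],
    [0,0,0.02,0],
    [0,0,0.007,0],
    [0,0,0,0],
    [0,0,0,0],
  ],
)

```text
clock: 15.3
position: [0.5728, 0.1941, 0.0487]
orientation: [-0.618, 0.786, -0.0, 0.001]
ft_force: [1.7, 0.6, -2.8]
gripper_width: 0.049
grip_force: 53.0
```

Run:
```python
from h import *
go(.5715,.193,.0395)
```

```text
shift [1.4 1.  9.2] turn None | at [0.5728 0.1941 0.0487] yaw 166.3 tilt 0.11 t 15.3 w 0.049 F [ 1.7  0.6 -2.8] q [ 0.65  0.43 -0.37  0.   -0.76 -0.89]
```

Emit:
servo_tool(
  commands=[
    [0.001,0.001,0.003,0],
    [0,0,0.003,0],
    [0,0,0.002,0],
    [0,0,0.001,0],
    [0,0,0,0],
  ],
)

```text
clock: 15.8
position: [0.5712, 0.1933, 0.0406]
orientation: [-0.618, 0.786, -0.0, 0.001]
ft_force: [-7.0, -1.1, 16.3]
gripper_width: 0.0494
grip_force: 54.9
```

Emit:
servo_tool(
  commands=[
    [0,0,-0.001,0],
    [0,0,0,0],
    [0,0,0,0],
    [0,0,0,0],
    [0,0,0,0],
    [0,0,-0.02,0],
    [0,0,-0.05,0],
    [0,0,-0.05,0],
  ],
  gripper=0.085,
)

```text
clock: 16.6
position: [0.5703, 0.1926, 0.1596]
orientation: [-0.618, 0.786, 0.0, -0.002]
ft_force: [1.2, 0.1, -0.6]
gripper_width: 0.085
grip_force: 0.0
```

Emit:
servo_tool(
  commands=[
    [0,0,-0.04,0],
    [0,0,0,0],
    [0,0,0,0],
  ],
)

```text
clock: 16.9
position: [0.5712, 0.1934, 0.2005]
orientation: [-0.618, 0.787, 0.0, 0.001]
ft_force: [-0.3, 0.2, -0.3]
gripper_width: 0.0852
grip_force: 0.0
```

Run:
```python
from h import *
im,C=look("w8");
for z,R_ in((.06,25),(.01,60)):
  p=proj(C,[[.5715,.193,z]]);print(p)
go(.4215,.3265,.2)
```

```text
[[283.08765321 192.57340801]]
[[283.06111606 177.60366811]]
shift [-94.3 176.5  -0.8] turn None | at [0.5706 0.193  0.1991] yaw 166.3 tilt 0.02 t 16.9 w 0.0851 F [-0.9 -0.2 -0.4] q [ 0.65  0.27 -0.22 -0.   -1.08 -0.89]
```

View pics/w8.png

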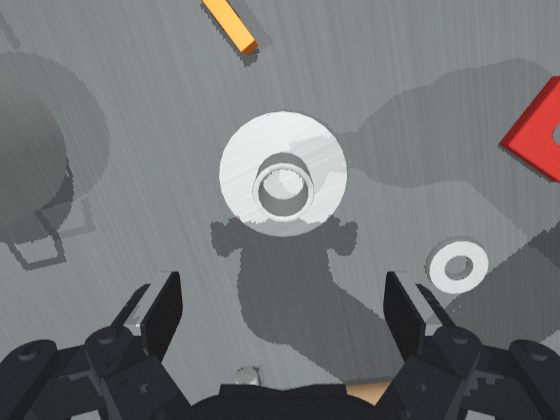

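The pipe stands upright with its rim centred at (283,193), where it should be, on the plate centred at (283,174). Next the ring at (458,266); the hammer handle at (370,395) is well away.

Emit:
servo_tool(
  commands=[
    [-0.018,0.035,0,0],
    [-0.019,0.035,0,0],
    [-0.019,0.035,0,0],
    [-0.019,0.035,0,0],
    [-0.019,0.036,0,0],
    [0,0,0,0],
    [0,0,0,0],
  ],
)

```text
clock: 17.65
position: [0.4212, 0.3263, 0.1981]
orientation: [-0.619, 0.786, -0.0, -0.001]
ft_force: [0.6, -0.8, -0.2]
gripper_width: 0.0851
grip_force: 0.0
```

Run:
```python
from h import *
im,C=look("w9")
for lo in(150,165,180):near(im,C,(.4215,.3265),.012,lo=lo)
go(.4215,.3265,.03)
```

```text
(np.float64(0.0014142135623731041), array([421.3, 325.1,  58.6,  58.2,  76.4]))
(np.float64(0.0013038404810405521), array([421.4, 325.2,  58.8,  58. ,  78. ]))
(np.float64(0.0009848857801796034), array([421.1, 325.6,  57.7,  57.4,  76.4]))
shift [ -0.9   0.4 168.2] turn None | at [0.4219 0.3258 0.1982] yaw 166.3 tilt 0.12 t 17.7 w 0.0852 F [ 0.5 -0.3 -0.3] q [ 1.03  0.16 -0.36 -0.   -1.05 -1.26]
```

View pics/w9.png

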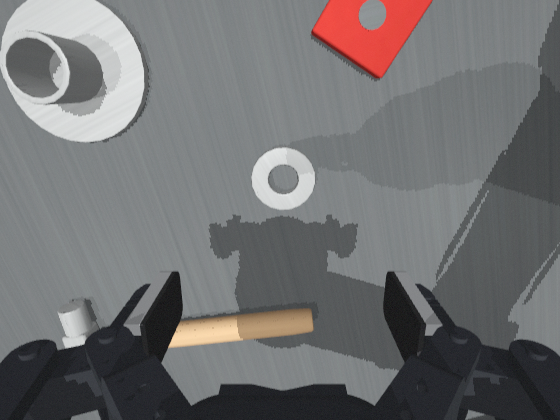

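The ring is at (283,178), with the hammer handle at (245,328) about 120 mm away.

Emit:
servo_tool(
  commands=[
    [0,0,0.04,0],
    [0,0,0.045,0],
    [0,0,0.045,0],
    [0,0,0.038,0],
    [0,0,0.012,0],
    [0,0,0.004,0],
    [0,0,0,0],
    [0,0,0,0],
  ],
)

```text
clock: 18.5
position: [0.4232, 0.3271, 0.0169]
orientation: [-0.618, 0.786, 0.0, 0.001]
ft_force: [0.7, -0.3, 0.7]
gripper_width: 0.0849
grip_force: 0.0
```

Run:
```python
from h import *
go(.4213,.3254,.011)
```

```text
shift [2.1 1.5 5.9] turn None | at [0.4232 0.3271 0.0169] yaw 166.3 tilt 0.16 t 18.5 w 0.0849 F [ 0.7 -0.3  0.7] q [ 1.02  0.39 -0.56  0.   -0.62 -1.26]
```

Emit:
servo_tool(
  commands=[
    [0.002,0.001,0.003,0],
    [0,0,0.002,0],
    [0,0,0,0],
    [0,0,0,0],
  ],
)

```text
clock: 18.9
position: [0.4208, 0.3246, 0.0106]
orientation: [-0.618, 0.786, 0.0, 0.0]
ft_force: [-0.0, -0.1, -0.2]
gripper_width: 0.0848
grip_force: 0.0
```

Emit:
servo_tool(
  commands=[
    [0,0,0,0],
    [0,0,0,0],
    [0,0,0,0],
    [0,0,0,0],
    [0,0,0,0],
  ],
  gripper=0.05,
)

```text
clock: 19.4
position: [0.4208, 0.3246, 0.011]
orientation: [-0.618, 0.786, 0.0, 0.0]
ft_force: [-2.9, -0.4, 9.5]
gripper_width: 0.0572
grip_force: 51.4
```

Emit:
servo_tool(
  commands=[
    [0,0,0,0],
    [0,0,0,0],
  ],
)

```text
clock: 19.6
position: [0.4208, 0.3246, 0.011]
orientation: [-0.618, 0.786, 0.0, 0.0]
ft_force: [-3.2, -0.8, 8.5]
gripper_width: 0.0569
grip_force: 51.4
```

Emit:
servo_tool(
  commands=[
    [0,0,-0.01,0],
    [0,0,-0.03,0],
    [0,0,-0.05,0],
    [0,0,-0.05,0],
    [0,0,-0.03,0],
    [0,0,0,0],
    [0,0,0,0],
  ],
)

```text
clock: 20.3
position: [0.4206, 0.3244, 0.181]
orientation: [-0.618, 0.787, 0.0, 0.001]
ft_force: [0.1, -0.2, -2.4]
gripper_width: 0.057
grip_force: 54.3
```

Run:
```python
from h import *
im,C=look("w10")
go(.5715,.193,.18)
```

```text
shift [  91.2 -178.    -0.3] turn None | at [0.4202 0.3238 0.1797] yaw 166.3 tilt 0.06 t 20.4 w 0.0568 F [-1.   0.9 -2.9] q [ 1.03  0.17 -0.39 -0.   -1.   -1.27]
```

View pics/w10.png

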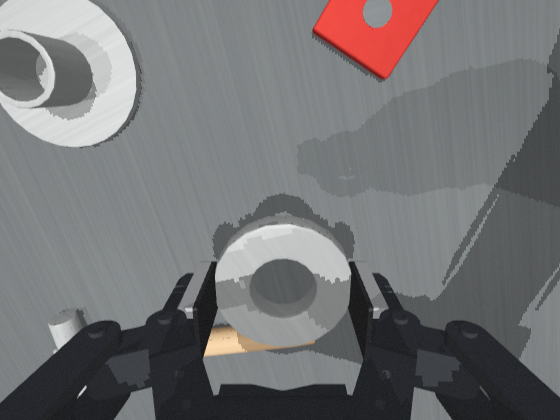

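The ring is held level and centred between the jaws at (283,285). I carry it over the pipe.

Emit:
servo_tool(
  commands=[
    [0.018,-0.035,0,0],
    [0.018,-0.035,0,0],
    [0.018,-0.036,0,0],
    [0.018,-0.036,0,0],
    [0.018,-0.036,0,0],
    [0,0,0,0],
    [0,0,0,0],
    [0,0,0,0],
  ],
)

```text
clock: 21.15
position: [0.5714, 0.1947, 0.1788]
orientation: [-0.618, 0.787, 0.0, -0.001]
ft_force: [0.1, 0.1, -2.3]
gripper_width: 0.0568
grip_force: 54.4
```

Run:
```python
from h import *
go(.571,.1925,.085)
```

```text
shift [ 2.  -0.3 93.8] turn None | at [0.5714 0.1947 0.1788] yaw 166.3 tilt 0.16 t 21.1 w 0.0568 F [ 0.1  0.1 -2.3] q [ 0.65  0.29 -0.24 -0.   -1.05 -0.89]
```

Emit:
servo_tool(
  commands=[
    [0.002,0,0.03,0],
    [0,0,0.035,0],
    [0,0,0.02,0],
    [0,0,0.006,0],
    [0,0,0,0],
    [0,0,0,0],
  ],
)

```text
clock: 21.75
position: [0.5724, 0.1938, 0.0905]
orientation: [-0.618, 0.786, -0.0, 0.001]
ft_force: [0.6, 0.8, -2.1]
gripper_width: 0.0567
grip_force: 54.4
```

Run:
```python
from h import *
go(.571,.1925,.071)
```

```text
shift [ 1.6  1.  19.5] turn None | at [0.5724 0.1938 0.0905] yaw 166.4 tilt 0.09 t 21.8 w 0.0567 F [ 0.6  0.8 -2.1] q [ 0.65  0.38 -0.34  0.   -0.85 -0.89]
```

Emit:
servo_tool(
  commands=[
    [0.001,0.001,0.007,0],
    [0,0,0.005,0],
    [0,0,0.003,0],
    [0,0,0.002,0],
    [0,0,0,0],
    [0,0,0,0],
  ],
)

```text
clock: 22.35
position: [0.5708, 0.1921, 0.0724]
orientation: [-0.618, 0.786, -0.0, 0.0]
ft_force: [0.6, -0.1, -2.0]
gripper_width: 0.0569
grip_force: 54.4
```

Emit:
servo_tool(
  commands=[
    [0,0,0.001,0],
    [0,0,0.001,0],
    [0,0,0,0],
  ],
)

```text
clock: 22.65
position: [0.571, 0.1923, 0.0711]
orientation: [-0.618, 0.786, -0.0, 0.0]
ft_force: [-1.6, -0.1, 3.9]
gripper_width: 0.0566
grip_force: 55.1
```

Contact at the expected height (TCP 71 mm). I release and rise.

Emit:
servo_tool(
  commands=[
    [0,0,0,0],
    [0,0,0,0],
    [0,0,0,0],
    [0,0,0,0],
    [0,0,0,0],
    [0,0,-0.01,0],
    [0,0,-0.03,0],
    [0,0,-0.05,0],
  ],
  gripper=0.085,
)

```text
clock: 23.45
position: [0.569, 0.1911, 0.1589]
orientation: [-0.617, 0.787, 0.0, -0.003]
ft_force: [1.2, 0.5, -0.1]
gripper_width: 0.0854
grip_force: 0.0
```

Emit:
servo_tool(
  commands=[
    [0.02,0,-0.05,0],
    [0.03,0,-0.03,0],
    [0.04,0,0,0],
    [0.04,0,0,0],
    [0,0,0,0],
    [0,0,0,0],
  ],
)

```text
clock: 24.05
position: [0.5402, 0.0664, 0.2379]
orientation: [-0.617, 0.787, -0.0, 0.001]
ft_force: [-0.2, -0.1, -0.1]
gripper_width: 0.0848
grip_force: 0.0
```

Run:
```python
from h import *
im,Cw=look()
for n,p,z in(("flange",(.5715,.193),.072),("plate",(.572,.193),.01)):
  print(n,proj(Cw,[*p,z]));
for lo in(150,165,180):near(im,Cw,(.5715,.193),.072,lo=lo)
t=r.snapshot("top");C=cam("top");sc=r.snapshot("scene")
p=proj(C,[.581,-.205,.01])[0].astype(int)
a=np.vstack([cv2.resize(im,(400,300)),cv2.resize(t[165:285,150:310],(400,300))])
b=np.vstack([cv2.resize(sc[190:290,150:283],(400,300)),cv2.resize(sc[190:290,280:413],(400,300))])
cv2.imwrite("pics/end.png",np.hstack([a,b])[:,:,::-1])
go(.5715,.193,.2)
```

```text
flange [[283.20756824 313.46280955]]
plate [[282.73204846 281.0175246 ]]
(np.float64(0.07921243589235216), array([560.9, 114.5, 479. , 387.3, -13.8]))
(np.float64(0.03233604799600594), array([567.6, 160.9, 109.4,  98.5,  43.1]))
(np.float64(0.03288236609491475), array([567.2, 160.4, 107.1,  97.6,  43.3]))
shift [-128.9   -0.5   37. ] turn None | at [0.5405 0.0679 0.237 ] yaw 166.3 tilt 0.02 t 24.2 w 0.0849 F [-0.3  0.5 -0.3] q [ 0.48  0.15 -0.28  0.   -1.14 -0.72]
```

View pics/end.png

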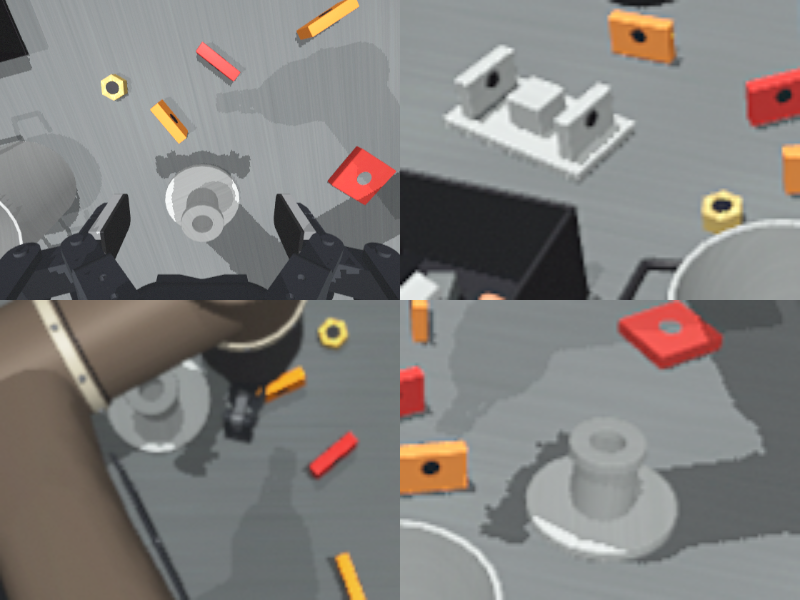

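All four parts stand as required: the ring sits flat and centred on the upright pipe (wrist (284,311), expected (283,313)). The lug plate shows lug, block and ear in line, and the gripper is clear. I hand it in.

```bash
python3 -c "
from station import r
print(r.sign_off())"
```

```text
the job is handed in; nothing more can be done
None
```

Both weldments are set out and handed in at about 24 s: block and ear on the lug plate, pipe with the flange ring on the round plate, all released and the bystanders untouched; the hand-in gave no verdict back, so I have only my own camera checks to go by.

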